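# Brush out a tube box body and show it to the inspection camera

### The arm

A 6-joint arm with a two-finger parallel gripper is mounted at the origin on the work surface. World frame = base frame: x ahead of the robot, y to its left, z up, the work surface at z = 0. Lengths are in m, angles in rad, forces in N, time in s.
With the tool pointing down it reaches from about 0.25 to 0.725 m from the base axis. Payload 4 kg.
Tool frame: the origin (TCP) lies at the very end of the fingers, on their centre line; the grasp point (between the pads) lies 19 mm behind it (bot.pinch_z is the distance from the TCP to the grasp point, in m); z points along the fingers, x is the direction in which the jaws open and shut, and the axes are right-handed (so a half turn about z gives the same grasp; the last joint's range is limited). The gripper opens to 85 mm and grips with 20 to 120 N. Pads are 22 mm wide; open, the fingers measure 114 mm over their backs; the gripper's body (76 mm by 85 mm) begins 54 mm behind the grasp point. The pads swing forward as they close: fully open they stand 13 mm farther back than shut.
Start: joints at [-1.142, 0.241, 0.005, 1.335, 0, 1.571], TCP at [0.208, -0.455, 0.231] pointing down, gripper open.
Joint ranges: [-2.72, 2.72], [-1.05, 1.87], [-1.09, 1.28], [-1.99, 2.15], [-1.42, 1.44], [-3.14, 3.14]. Speed limits (rad/s): [2.79, 2.79, 3.14, 3.14, 3.14, 3.14].

### API

Orientations are given as a unit quaternion [x, y, z, w].
In Python, from workcell import bot gives the robot as it stands. The module is installed in compiled form; this text tells all that it offers.
- The arm moves only by the shell command python3 -m inch 'ROWS'. ROWS is JSON, a list of rows, each a list of 7 numbers: the shift along the tool's x, y, z scaled (see below), then the turn, a rotation vector about the tool's x, y, z scaled (see below), then the gripper command: -1 is fully open, 1 is shut, values between are in proportion. In form: [[x, y, z, wx, wy, wz, gripper], ...]. A call has exactly 8 rows; each row shifts and turns the commanded pose from where the row before left it, along the tool's axes as they then stand; what a row does not reach is not made up. The controller multiplies each number of a shift by 2.5 cm and each number of a turn by 180 degrees. A row lasts 1/10 s, in which the tool goes at most 50 mm and 8.59 degrees, less where a joint would pass 70% of its speed; a pose out of reach is approached as far as the arm can. A call with a number of a shift or a turn outside -1 to 1 is refused whole. A call with a gripper value outside its range is refused whole. The fingers move at their own pace and stop on an object; the grip force is fixed at half the most. Time passes only in rows, so rows that do not move let the fingers close, or fill a call up. It gives the time, the measured TCP pose, the force and the opening at its end, in the units of the state.
- bot.get_obs(): the state, without advancing time (a new reading comes with each control period).
- bot.camera(name): name is "side" or "top"; returns (picture, depth): 480x640x3 uint8, blue, green, red; 480x640 float32, m along the optical axis (not along the pixel's ray), 0 where there is no reading.
- bot.get_calibration(name): a dict with "vfov" (degrees; the focal length in pixels is half the picture's height over the tangent of half this angle, whatever the lens; pixels are square), "cx", "cy" (the principal point, pixels), "R" (3x3) and "t" (3): a world point X has camera coordinates R X + t. Camera axes: x right, y down, z forward; pixel columns grow to the right and rows downward; lengths in m; the calibration is good to about 2 mm. A picture is of the moment at which its call begins. get_calibration takes no time and is no camera call.
- bot.job_done(): hands the job in, once; it reports no verdict.
The state is a dict: "clock": time; "joint_pos": joint angles; "joint_vel": joint speeds; "tau": joint torques, N m; "eef_pos": TCP position; "tool_rot": TCP orientation; "ft_force": force on the tool from outside, world axes, zero at the start; "ft_torque": the same for the moment, N m; "grip_width": finger opening in m.
Only numpy, scipy, OpenCV 4.12 (cv2) and the standard library are available. Lean on these libraries where they do the work, as an engineer would, in place of code of your own. Each camera call takes 0.05 s, during which the arm holds its last target.

### The job

Brush out the tall cardboard tube that stands on the green belt: take the round brush from its steel pot, run it inside the tube down to the belt and back up to the tube's mouth twice, and stand the brush back in the pot. Then pick up the tube and present it in the air to the inspection camera: lower end squarely facing the lens, centred on it, 100 mm in front of the ring light. Finish while holding the tube still there, and leave everything else where it is.

Things in the scene. Friction and masses are not known exactly. Their poses are not given: they have to be found in the camera images.
- tube: the wall of a tall round box: a plain grey-board tube, 64 mm outside, 58 mm bore, 110 mm tall, about 50 g, open at both ends, standing upright and loose on the green belt (belt surface 6 mm above the bench top), the only thing this tall on the belt. Origin: centre of its lower end; z up its axis. Places on the belt are swapped among it, the short tube and a square box.
- brush: round brush, 200 mm long, about 70 g, standing loose in its pot, bristles down. From below: cream bristle head 75 mm long, 54 mm across (outer 7 mm gives way; solid core 40 mm across with a flat end), thin steel stem, round wooden handle 22 mm thick from 120 to 185 mm above the bristle end. Origin: centre of the bristle end; z up to the handle.
- pot: the brush's pot: open steel cup fixed to the white ledge beyond the belt, 72 mm outside, 66 mm bore, 75 mm tall, inner floor 5 mm up, on a 92 mm foot plate 4 mm thick. Origin: centre of its underside on the bench top; z up. It stands on the left or right half of the ledge, the camera on the other half.
- camera: stand of the inspection camera, fixed to the ledge: aluminium plate 100 x 110 mm and yoke, tilt axis 75 mm above the bench top. Origin: centre of the plate's underside. The black head in the yoke (camera, lens, ring light, 90 mm across; under 150 mm high) looks obliquely up, leaning 20 to 37 degrees from vertical to the stand's -x side (the robot's side, give or take 23 degrees).
- ring_light (a point): centre of the ring light's white front face (90 mm across), on the lens axis, 58 mm out from the tilt axis. Its z points out of the lens along the line of sight, up and towards the robot's side.
- short_tube: bystander: grey-board tube of the same 64 mm diameter but only 50 mm tall, loose on the belt. Origin: centre of its underside.
- box_mid: bystander: open square grey-board box 80 x 80 x 36 mm on a flat white paper wrap (a cross about 165 mm across), loose on the belt. Origin: centre of its underside.
- box_left: bystander: open square grey-board box 90 x 90 x 36 mm on its paper wrap, loose on the belt far to the left. Origin: centre of its underside.
- box_right: bystander: the same as the left one, far to the right. Origin: centre of its underside.
- disc_stack: bystander: stack of round board discs, 57 mm across, 32 mm tall, loose in the middle of the ledge. Origin: centre of its underside.
- glue_bottle: bystander: closed white bottle 52 mm across, 120 mm tall, loose in the middle of the ledge, farther back. Origin: centre of its underside.
- bone_folder: bystander: flat ivory-coloured creasing tool 160 x 24 x 5 mm lying on the ledge far to the left. Origin: centre of its underside.
Mind the look-alikes: they are no part of the job. Leave any purple look-alike of the pot alone.

How it is judged:
On the way, in this order (a step that is already met when the one before it is completed fails the run):
1. the brush is down inside the standing tube (bristle end within 22 mm of the tube's lower end) (z of brush in the frame of tube between -0.01 and 0.022 m and horizontal distance between brush and tube below 0.025 m and angle between tube's own z axis and vertical below 0.15 rad and angle between brush's own z axis and vertical below 0.25 rad), for 0.05 s.
2. it is drawn up (bristle end more than 68 mm above the tube's lower end, still over the tube) (z of brush in the frame of tube above 0.068 m and horizontal distance between brush and tube below 0.025 m and angle between tube's own z axis and vertical below 0.15 rad and angle between brush's own z axis and vertical below 0.25 rad), for 0.05 s.
3. down inside a second time (all of step 1), for 0.05 s.
4. drawn up a second time (all of step 2), for 0.05 s.
5. the brush stands in its pot again, let go (horizontal distance between brush and pot below 0.025 m and z of brush in the frame of pot below 0.02 m and angle between brush's own z axis and vertical below 0.35 rad and contact force between brush and the fingers below 0.1 N), for 0.2 s.
At the end, for the whole second after the job is handed in: The gripper alone holds the tube still in the air: lower end 100 mm (+-15) in front of the ring light, within 14 mm of the lens axis in each direction across it, tube axis within 0.14 rad of the lens axis. The brush stands in its pot, let go (all of step 5 and z of tube in the frame of ring_light between 0.085 and 0.115 m and x of tube in the frame of ring_light between -0.014 and 0.014 m and y of tube in the frame of ring_light between -0.014 and 0.014 m and angle between the z axis of tube and the z axis of ring_light, either way round below 0.14 rad and height (world z) of tube above 0.12 m and contact force between tube and the fingers above 1 N and linear speed of tube below 0.02 m/s and angular speed of tube below 0.15 rad/s and contact force between tube and camera below 0.1 N and contact force between tube and pot below 0.1 N); the arm keeps its last pose, push and grip.
It fails at once if a bystander is pushed or carried off (more than 30 mm) (distance of any of short_tube, box_mid, box_left, box_right, disc_stack, glue_bottle, bone_folder from where it was at the start of the episode above 0.03 m).
It fails at once if the camera is knocked out of its setting (ring light moved more than 8 mm) (distance of ring_light from where it was at the start of the episode above 0.008 m).
It also fails if it takes over 58 s, if anything falls off the work surface, if the arm or the gripper's body presses on something with over 40 N, if the wrist force passes 120 N, or if a joint passes its speed limit or range.

## Working session

There is one attempt and no reset: what is moved stays moved. The work goes in short steps, Python scripts to look and compute and a shell command to move; the robot and the scene stay as the last step left them, time stands still between calls to the robot, and variables do not carry over. Pictures are saved under pics/ and viewed, and the job is handed in when it is done.

```bash
mkdir -p pics
python3 - <<'E'
from workcell import bot
import cv2,numpy as np
print(bot.get_obs(), bot.pinch_z)
for n in ("side","top"):
    c=bot.get_calibration(n);print(n,c)
    p,d=bot.camera(n);cv2.imwrite(f"pics/{n}0.png",p);np.save(f"{n}0.npy",d)
E
```

```text
{'clock': 0.0, 'joint_pos': array([-1.14198408e+00,  2.41466847e-01,  3.68927911e-03,  1.33514373e+00,
       -1.48589252e-05,  1.57080421e+00]), 'joint_vel': array([ 1.19353250e-03,  1.08215381e-03,  5.93298607e-04, -9.61593485e-04,
       -4.02468188e-04, -9.61832475e-05]), 'tau': array([ 1.11957637e-03, -3.72318006e+01,  2.52407902e+01,  1.70358951e-02,
        5.08195922e-05, -6.09120178e-06]), 'eef_pos': array([ 0.20763051, -0.45416148,  0.23037268]), 'tool_rot': array([ 8.41362625e-01, -5.40469985e-01, -8.97955880e-04, -5.67983852e-04]), 'ft_force': array([-0.05650058,  0.60026151,  0.01912413]), 'ft_torque': array([-0.02359364, -0.01914353,  0.0161028 ]), 'grip_width': 0.08529182440499579} 0.0187
side {'vfov': 46.56321342496551, 'cx': 325.2327353594291, 'cy': 241.99990745480798, 'R': array([[-0.7577525 , -0.65241096, -0.01307999],
       [-0.43048471,  0.51485612, -0.74135422],
       [ 0.49040194, -0.55613228, -0.67098646]]), 't': array([0.395883  , 0.30009217, 1.41777596])}
top {'vfov': 56.263361708621176, 'cx': 322.8427270317486, 'cy': 239.9300355872741, 'R': array([[-0.1527074 , -0.98826419, -0.00378817],
       [-0.96832972,  0.15039105, -0.19929896],
       [ 0.19752974, -0.02676623, -0.97993141]]), 't': array([0.06732103, 0.54904238, 1.14226271])}
```

View pics/side0.png

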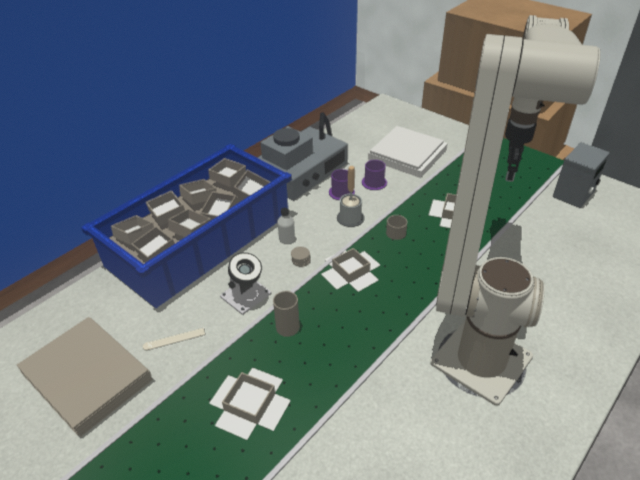

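View pics/top0.png

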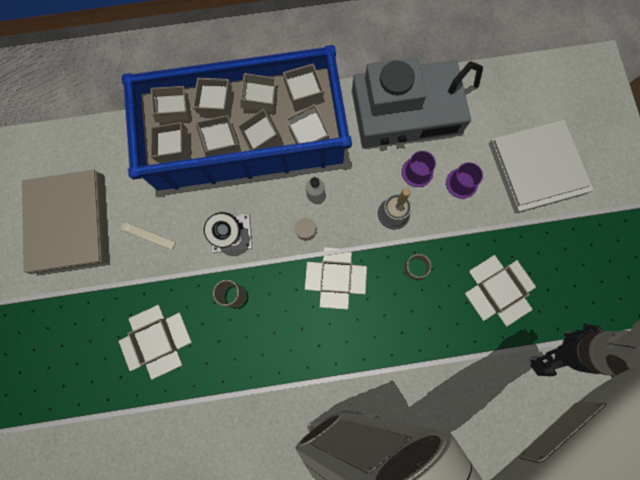

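Candidates:
- **Tube:** tall one at top (229,294) / side (287,313), short one at top (418,266) / side (397,227). I choose the tall one.
- **Pot:** steel with brush at top (397,210) / side (350,208), purple look-alikes at top (418,168) and (464,180). I choose the steel one.
- **Camera head:** top (222,231).

Next I'll check these in close crops.

```bash
cat > h.py <<'E'
import numpy as np,cv2
from workcell import bot
def cloud(n,d):
    c=bot.get_calibration(n);f=240/np.tan(np.radians(c['vfov']/2))
    v,u=np.mgrid[0:480,0:640]
    P=np.stack([(u-c['cx'])/f*d,(v-c['cy'])/f*d,d],-1)
    return (P-c['t'])@c['R']
def proj(n,X):
    c=bot.get_calibration(n);f=240/np.tan(np.radians(c['vfov']/2))
    p=np.asarray(X)@c['R'].T+c['t'];return np.stack([p[...,0]/p[...,2]*f+c['cx'],p[...,1]/p[...,2]*f+c['cy']],-1)
def circ(p):
    A=np.c_[2*p,np.ones(len(p))];s=np.linalg.lstsq(A,(p**2).sum(1),rcond=None)[0]
    return s[:2],np.sqrt(s[2]+s[0]**2+s[1]**2)
E
python3 - <<'E'
from h import *
d={n:np.load(n+'0.npy') for n in("side","top")}
W={n:cloud(n,d[n]) for n in d}
def at(n,u,v): return W[n][v,u].round(3)
for n,pts in dict(top=[(229,283),(222,231),(397,208),(405,193),(303,225),(314,183),(20,350)],side=[(350,185),(247,268),(350,200)]).items():
    for p in pts: print(n,p,at(n,*p))
a=cv2.imread('pics/top0.png');b=cv2.imread('pics/side0.png')
def crop(im,u,v,s=50): return cv2.resize(im[v-s:v+s,u-s:u+s],(390,290*390//290),interpolation=cv2.INTER_CUBIC)[:300*390//300]
t=[crop(a,222,255),crop(a,405,200),]
cv2.imwrite('pics/c1.png',np.hstack(t))
cv2.imwrite('pics/c2.png',np.hstack([crop(b,260,290,60),crop(b,355,195,45)]))
E
```

```text
top (229, 283) [0.477 0.244 0.052]
top (222, 231) [0.604 0.235 0.111]
top (397, 208) [ 0.602 -0.223  0.084]
top (405, 193) [ 0.606 -0.224  0.203]
top (303, 225) [0.607 0.029 0.032]
top (314, 183) [ 0.691 -0.016  0.122]
top (20, 350) [0.391 0.821 0.007]
side (350, 185) [ 0.607 -0.219  0.14 ]
side (247, 268) [0.608 0.224 0.112]
side (350, 200) [ 0.606 -0.22   0.081]
```

View pics/c1.png

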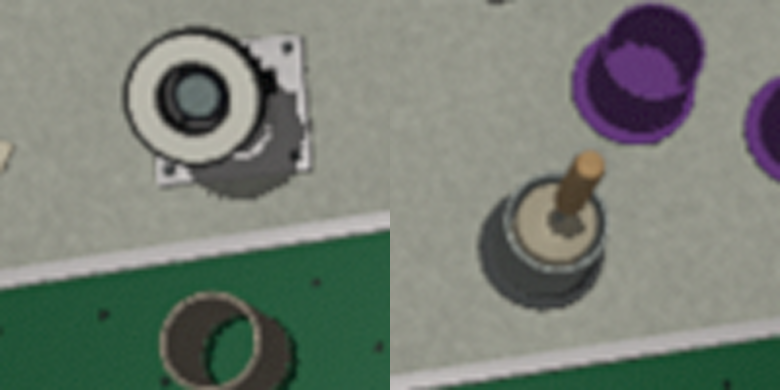

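View pics/c2.png

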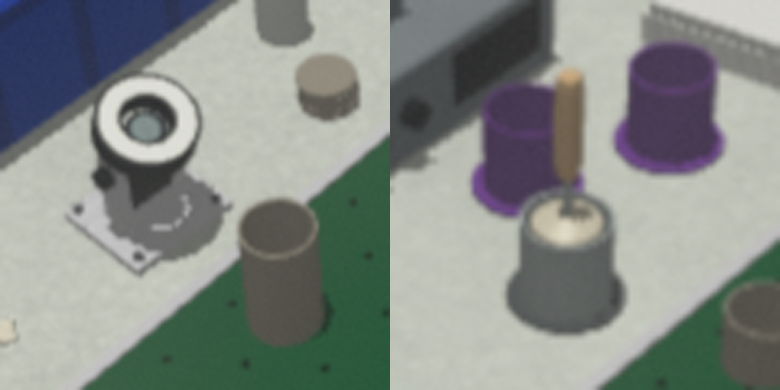

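The crops confirm the choices: a tall tube, the steel pot with the cream brush and wooden handle, and the ring light with its white annulus. Next I fit their poses.

Run:
```python
from h import *
from scipy.optimize import least_squares
d={n:np.load(n+'0.npy') for n in("side","top")}
W={n:cloud(n,d[n]) for n in d}; I={n:cv2.imread(f'pics/{n}0.png') for n in d}
for n in d:
    P=W[n]; ok=d[n]>0
    def near(x,y,r): return ok&(np.hypot(P[...,0]-x,P[...,1]-y)<r)
    # tube
    m=near(.48,.235,.06)&(P[...,2]>.105)&(P[...,2]<.13); c,r=circ(P[m][:,:2]);print(n,'tube rim',m.sum(),c.round(4),r.round(4),P[m][:,2].max())
    # iterative wall fit
    m=near(*c,.045)&(P[...,2]>.02)&(P[...,2]<.125); q=P[m]
    f=lambda s,R:np.hypot(q[:,0]-s[0],q[:,1]-s[1])
    def res(s):
        rr=f(s,0); return np.minimum(abs(rr-.032),abs(rr-.029))
    s=least_squares(res,c,loss='soft_l1',f_scale=.002);print('  wall',s.x.round(4),np.sqrt((s.fun**2).mean()))
    # handle
    m=near(.607,-.222,.035)&(P[...,2]>.118); 
    q=P[m]
    def rh(s): 
        t=q[:,2]-.15; return np.hypot(q[:,0]-s[0]-s[2]*t,q[:,1]-s[1]-s[3]*t)-.011
    mm=q[:,2]<.185; q=q[mm]
    s=least_squares(rh,[.607,-.222,0,0],loss='soft_l1',f_scale=.002);print('  handle at z.15',len(q),s.x.round(4),P[m][:,2].max())
    m=near(.607,-.222,.05)&(P[...,2]>.068)&(P[...,2]<.082);q=P[m];rr=np.hypot(q[:,0]-.605,q[:,1]+.222);q=q[rr>.03];c,r=circ(q[:,:2]);print('  pot rim',len(q),c.round(4),r)
    # ring light
    g=I[n].astype(int); white=(g.min(-1)>150)
    m=near(.60,.235,.06)&(P[...,2]>.085)&white; q=P[m]
    for _ in range(5):
        c0=q.mean(0);u,sv,vt=np.linalg.svd(q-c0,full_matrices=False);nn=vt[2]*np.sign(vt[2,2]);e=(q-c0)@nn; k=abs(e)<max(.0015,2*np.sqrt((e**2).mean()));q=q[k]
    # circle min-area in plane
    xy=(q-c0)@np.array([vt[0],vt[1]]).T
    (cx,cy),R=cv2.minEnclosingCircle(xy.astype(np.float32))
    C=c0+cx*vt[0]+cy*vt[1]
    print('  ring',len(q),C.round(4),c0.round(4),'R',R,'n',nn.round(3),'lean',np.degrees(np.arccos(nn[2])),'az',np.degrees(np.arctan2(nn[1],nn[0])), 'tilt axis',(C-.058*nn).round(4))
    for nm,x,y,r,z0 in [('short',.47,-.2,.08,.04),('disc',.607,.029,.05,.02),('bottle',.69,-.016,.05,.05),('purple',.69,-.28,.1,.02),('boxmid',.49,0,.08,.03)]:
        mk=near(x,y,r)&(P[...,2]>z0);print('   ',nm,mk.sum(),P[mk].mean(0).round(3) if mk.any() else '')
```

```text
side tube rim 145 [0.4469 0.2426] 0.0301 0.1216560638272047
  wall [0.4466 0.2423] 0.0011105409855598843
  handle at z.15 115 [ 0.61   -0.2288  0.0007  0.0083] 0.2083082194819277
  pot rim 82 [ 0.6085 -0.2261] 0.03524123835664373
  ring 346 [0.6028 0.2315 0.1306] [0.6018 0.233  0.1302] R 0.04463852569460869 n [-0.344 -0.004  0.939] lean 20.109590511091525 az -179.38479936578744 tilt axis [0.6227 0.2317 0.0761]
    short 135 [ 0.448 -0.244  0.05 ]
    disc 245 [0.597 0.028 0.032]
    bottle 312 [ 0.689 -0.009  0.084]
    purple 561 [ 0.689 -0.285  0.068]
    boxmid 190 [ 0.465 -0.02   0.039]
top tube rim 109 [0.4482 0.2427] 0.0301 0.12078467003659249
  wall [0.4486 0.2435] 0.0005908486625480003
  handle at z.15 69 [ 0.6108 -0.2271 -0.0073 -0.    ] 0.20757451702492727
  pot rim 76 [ 0.6085 -0.2254] 0.033940847117604755
  ring 371 [0.6028 0.2335 0.1291] [0.6025 0.233  0.129 ] R 0.03977084532380104 n [-0.34   0.016  0.94 ] lean 19.913699390585286 az 177.23513112030946 tilt axis [0.6226 0.2326 0.0746]
    short 97 [ 0.449 -0.245  0.052]
    disc 358 [0.6   0.026 0.031]
    bottle 318 [ 0.691 -0.016  0.089]
    purple 719 [ 0.686 -0.287  0.066]
    boxmid 106 [ 0.468 -0.021  0.04 ]
```

```bash
python3 -m inch '[[0,0,-1,0,0,-0.0475,-1],[0,0,-0.8,0,0,-0.0475,-1],[0,0,0,0,0,-0.0475,-1],[0,0,0,0,0,-0.0475,-1],[0,0,0,0,0,-0.0475,-1],[0,0,0,0,0,-0.0475,-1],[0,0,0,0,0,-0.0475,-1],[0,0,0,0,0,-0.0475,-1]]'
python3 -c "
from workcell import bot;print(bot.get_obs()['joint_pos'].round(3))"
```

```text
clock: 0.9
eef_pos: [0.2077, -0.4544, 0.2758]
tool_rot: [1.0, 0.029, -0.0, -0.001]
ft_force: [-0.3, 0.3, -0.3]
grip_width: 0.0853
[-1.142  0.227  0.102  1.447 -0.     0.371]
```

```bash
python3 -m inch '[[0,0,0,0,0,-0.0475,-1],[0,0,0,0,0,-0.0475,-1],[0,0,0,0,0,-0.0475,-1],[0,0,0,0,0,-0.0475,-1],[0,0,0,0,0,-0.0475,-1],[0,0,0,0,0,-0.0475,-1],[0,0,0,0,0,-0.0475,-1],[0,0,0,0,0,-0.0475,-1]]'
python3 -m inch '[[0,0,0,0,0,-0.0475,-1],[0,0,0,0,0,-0.0475,-1],[0,0,0,0,0,-0.008,-1],[0.2,1,0,0,0,0,-1],[0.9,1,0,0,0,0,-1],[0.9,1,0,0,0,0,-1],[0.9,1,0,0,0,0,-1],[0.9,1,0,0,0,0,-1]]'
python3 -c "
from workcell import bot
from scipy.spatial.transform import Rotation as R
o=bot.get_obs();print(o['joint_pos'].round(3),R.from_quat(o['tool_rot']).as_matrix().round(4))"
```

```text
clock: 1.7
eef_pos: [0.2077, -0.4544, 0.2757]
tool_rot: [0.81, 0.586, 0.0, -0.001]
ft_force: [0.4, 0.4, 0.3]
grip_width: 0.0855
clock: 2.5
eef_pos: [0.3338, -0.3589, 0.276]
tool_rot: [0.709, 0.705, 0.0, -0.0]
ft_force: [0.5, -0.4, -0.4]
grip_width: 0.0852
[-0.822  0.207  0.077  1.442  0.    -0.817] [[ 4.6e-03  1.0e+00 -3.0e-04]
 [ 1.0e+00 -4.6e-03  4.0e-04]
 [ 4.0e-04 -3.0e-04 -1.0e+00]]
```

```bash
python3 -m inch '[[0.5,1,0,0,0,0,-1],[0.5,1,0,0,0,0,-1],[0.5,1,0,0,0,0,-1],[0.5,1,0,0,0,0,-1],[0.5,1,0,0,0,0,-1],[0.5,1,0,0,0,0,-1],[0.5,1,0,0,0,0,-1],[0.5,1,0,0,0,0,-1]]'
python3 -m inch '[[0.5,1,0,0,0,0,-1],[0.5,1,0,0,0,0,-1],[0.28,0.8,0,0,0,0,-1],[0,0.2,0,0,0,0,-1],[0,0,0,0,0,0,-1],[0,0,0,0,0,0,-1],[0,0,0,0,0,0,-1],[0,0,0,0,0,0,-1]]'
```

```text
clock: 3.3
eef_pos: [0.534, -0.2596, 0.2758]
tool_rot: [0.709, 0.706, -0.0, -0.0]
ft_force: [-0.9, -0.3, -0.3]
grip_width: 0.0855
clock: 4.1
eef_pos: [0.6075, -0.229, 0.2768]
tool_rot: [0.708, 0.706, 0.0, 0.0]
ft_force: [-0.1, -0.4, -0.8]
grip_width: 0.0857
```

```bash
python3 -m inch '[[0,0.12,0.7,0,0,0,-1],[0,0,1,0,0,0,-1],[0,0,1,0,0,0,-1],[0,0,1,0,0,0,-1],[0,0,0.9,0,0,0,-1],[0,0,0.6,0,0,0,-1],[0,0,0,0,0,0,-1],[0,0,0,0,0,0,-1]]'
python3 - <<'E'
from h import *
p,d=bot.camera("side");cv2.imwrite('pics/s1.png',cv2.resize(p[130:250,280:420],(700,600)))
E
```

```text
clock: 4.9
eef_pos: [0.611, -0.2287, 0.1469]
tool_rot: [0.708, 0.706, 0.0, 0.0]
ft_force: [0.3, -0.2, 0.5]
grip_width: 0.085
```

View pics/s1.png

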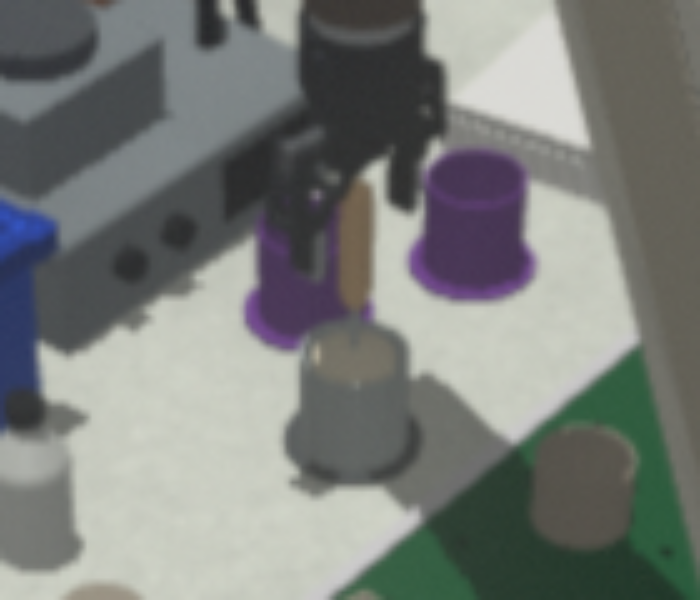

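The handle at (355,240) sits between the open fingers at (305,240) and (400,190). I close now.

```bash
python3 -m inch '[[0,0,0,0,0,0,1],[0,0,0,0,0,0,1],[0,0,0,0,0,0,1],[0,0,0,0,0,0,1],[0,0,0,0,0,0,1],[0,0,0,0,0,0,1],[0,0,0,0,0,0,1],[0,0,0,0,0,0,1]]'
python3 -m inch '[[0,0,-0.3,0,0,0,1],[0,0,-0.8,0,0,0,1],[0,0,-1,0,0,0,1],[0,0,-1,0,0,0,1],[0,0,-1,0,0,0,1],[0,0,-1,0,0,0,1],[0,0,-0.6,0,0,0,1],[0,0,0,0,0,0,1]]'
```

```text
clock: 5.75
eef_pos: [0.6115, -0.2283, 0.1467]
tool_rot: [0.708, 0.707, 0.0, 0.0]
ft_force: [-0.3, 1.4, 3.2]
grip_width: 0.0202
clock: 6.55
eef_pos: [0.6122, -0.229, 0.2918]
tool_rot: [0.708, 0.706, 0.001, 0.002]
ft_force: [0.2, 0.0, -0.7]
grip_width: 0.0208
```

```bash
python3 -m inch '[[0.5,-0.2,0,0,0,0,1],[1,-0.35,0,0,0,0,1],[1,-0.35,0,0,0,0,1],[1,-0.35,0,0,0,0,1],[1,-0.35,0,0,0,0,1],[1,-0.35,0,0,0,0,1],[1,-0.35,0,0,0,0,1],[1,-0.35,0,0,0,0,1]]'
python3 -m inch '[[1,-0.35,0,0,0,0,1],[1,-0.35,0,0,0,0,1],[1,-0.35,0,0,0,0,1],[1,-0.35,0,0,0,0,1],[1,-0.35,0,0,0,0,1],[1,-0.35,0,0,0,0,1],[1,-0.35,0,0,0,0,1],[1,-0.35,0,0,0,0,1]]'
python3 -m inch '[[1,-0.35,0,0,0,0,1],[0.8,-0.3,0,0,0,0,1],[0.5,-0.1,0,0,0,0,1],[0,0,0,0,0,0,1],[0,0,0,0,0,0,1],[0,0,0,0,0,0,1],[0,0,0,0,0,0,1],[0,0,0,0,0,0,1]]'
python3 - <<'E'
from h import *
out=[]
for n in("side","top"):
    p,d=bot.camera(n);np.save(n+'2.npy',d);cv2.imwrite(f'pics/{n}2.png',p);P=cloud(n,d)
    m=(d>0)&(np.hypot(P[...,0]-.447,P[...,1]-.243)<.06)&(P[...,2]>.13)&(P[...,2]<.235)
    print(n,m.sum(),P[m].min(0).round(3),P[m].max(0).round(3))
    u,v=proj(n,[.447,.243,.16]).astype(int);c=p[max(0,v-75):v+75,max(0,u-50):u+50];out.append(cv2.resize(c,(400,600)))
cv2.imwrite('pics/c3.png',np.hstack(out))
E
```

```text
clock: 7.35
eef_pos: [0.5441, -0.0399, 0.2873]
tool_rot: [0.708, 0.706, -0.001, -0.001]
ft_force: [0.1, -0.2, -0.7]
grip_width: 0.0206
clock: 8.15
eef_pos: [0.4745, 0.1599, 0.2874]
tool_rot: [0.708, 0.706, -0.001, -0.0]
ft_force: [0.6, 0.4, -1.4]
grip_width: 0.0205
clock: 8.95
eef_pos: [0.4573, 0.2162, 0.2888]
tool_rot: [0.708, 0.706, 0.0, 0.0]
ft_force: [-0.6, 0.5, -0.7]
grip_width: 0.0207
side 623 [0.427 0.186 0.149] [0.484 0.244 0.232]
top 325 [0.43  0.19  0.148] [0.471 0.239 0.232]
```

View pics/c3.png

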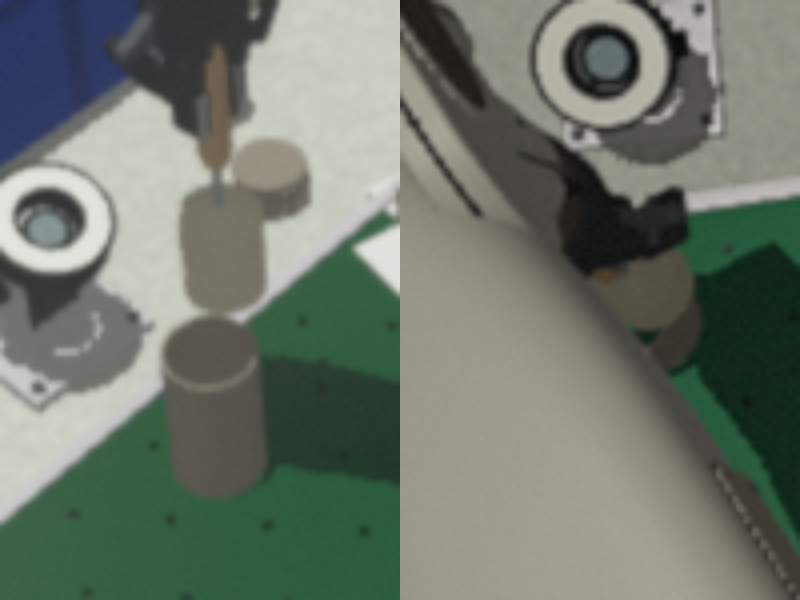

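```bash
cat > fit.py <<'E'
from h import *
from scipy.optimize import least_squares
def brush(tag,x,y,zb):
    for n in("side","top"):
        d=np.load(n+tag+'.npy');P=cloud(n,d)
        m=(d>0)&(np.hypot(P[...,0]-x,P[...,1]-y)<.045)&(P[...,2]>zb+.004)&(P[...,2]<zb+.068)
        q=P[m]
        if len(q)<40: print(n,'few',len(q));continue
        def r(s):
            t=q[:,2]-zb;return np.hypot(q[:,0]-s[0]-s[2]*t,q[:,1]-s[1]-s[3]*t)-.027
        s=least_squares(r,[x,y,0,0],loss='soft_l1',f_scale=.002);s2=least_squares(lambda s:r([*s,0,0]),[x,y],loss='soft_l1',f_scale=.002)
        print(n,len(q),s.x.round(4),s2.x.round(4),abs(s.fun).mean().round(4),'zmin',np.percentile(q[:,2],1).round(4))
E
python3 -c "
from fit import *
brush('2',.457,.216,.148)"
```

```text
side 404 [ 0.4575  0.2141 -0.0044 -0.0172] [0.4574 0.2135] 0.0015 zmin 0.1525
top 158 [0.4562 0.217  0.0425 0.0195] [0.4579 0.2179] 0.0013 zmin 0.1523
```

```bash
python3 -m inch '[[0.4,-0.13,0,0,0,0,1],[0.4,-0.13,0,0,0,0,1],[0.3,-0.13,0,0,0,0,1],[0,0,0,0,0,0,1],[0,0,0,0,0,0,1],[0,0,0,0,0,0,1],[0,0,0,0,0,0,1],[0,0,0,0,0,0,1]]'
python3 - <<'E'
from fit import *
out=[]
for n in("side","top"):
    p,d=bot.camera(n);np.save(n+'3.npy',d);cv2.imwrite(f'pics/{n}3.png',p)
    u,v=proj(n,[.447,.243,.14]).astype(int);c=p[max(0,v-60):v+60,max(0,u-40):u+40];out.append(cv2.resize(c,(400,600)))
cv2.imwrite('pics/c4.png',np.hstack(out))
brush('3',.447,.243,.148)
E
```

```text
clock: 9.85
eef_pos: [0.4474, 0.2441, 0.2888]
tool_rot: [0.708, 0.706, -0.0, 0.0]
ft_force: [0.1, 0.0, -0.8]
grip_width: 0.0204
side 415 [0.4474 0.2412 0.008  0.0093] [0.4477 0.2415] 0.0016 zmin 0.1528
top 184 [ 0.4462  0.246   0.0526 -0.0117] [0.4485 0.2454] 0.0013 zmin 0.1524
```

View pics/c4.png

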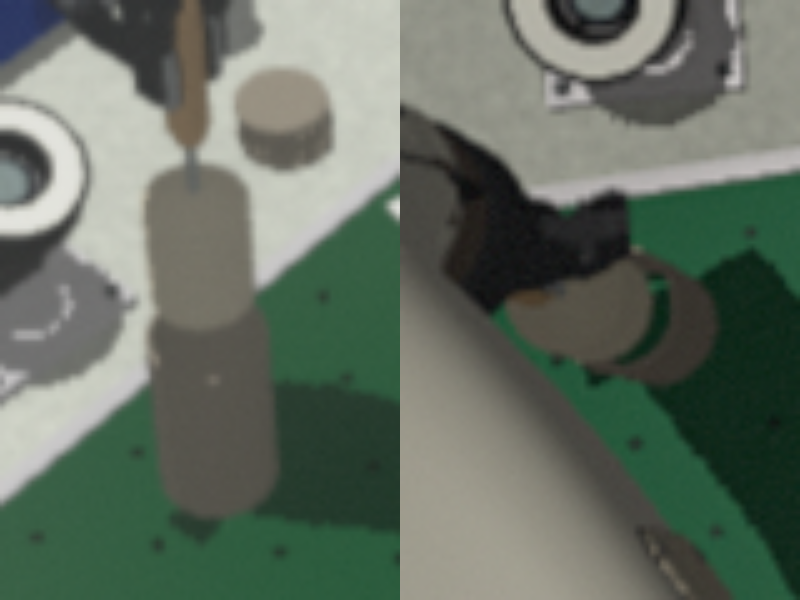

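The brush is within about 1–2 mm of the tube axis in both views. I go down.

```bash
python3 -m inch '[[0,0,0.6,0,0,0,1],[0,0,0.6,0,0,0,1],[0,0,0.6,0,0,0,1],[0,0,0.6,0,0,0,1],[0,0,0.6,0,0,0,1],[0,0,0.6,0,0,0,1],[0,0,0,0,0,0,1],[0,0,0,0,0,0,1]]'
python3 -m inch '[[0,0,0.6,0,0,0,1],[0,0,0.6,0,0,0,1],[0,0,0.5,0,0,0,1],[0,0,0,0,0,0,1],[0,0,0,0,0,0,1],[0,0,0,0,0,0,1],[0,0,0,0,0,0,1],[0,0,0,0,0,0,1]]'
python3 - <<'E'
from fit import *
out=[]
for n in("side","top"):
    p,d=bot.camera(n)
    u,v=proj(n,[.447,.243,.1]).astype(int);c=p[max(0,v-60):v+60,max(0,u-40):u+40];out.append(cv2.resize(c,(400,600)))
cv2.imwrite('pics/c5.png',np.hstack(out))
E
```

```text
clock: 10.75
eef_pos: [0.4472, 0.2442, 0.199]
tool_rot: [0.708, 0.706, -0.0, -0.0]
ft_force: [0.2, 0.5, 0.7]
grip_width: 0.0209
clock: 11.55
eef_pos: [0.4476, 0.2446, 0.157]
tool_rot: [0.708, 0.707, 0.001, 0.0]
ft_force: [-1.3, -0.9, -0.7]
grip_width: 0.0208
```

View pics/c5.png

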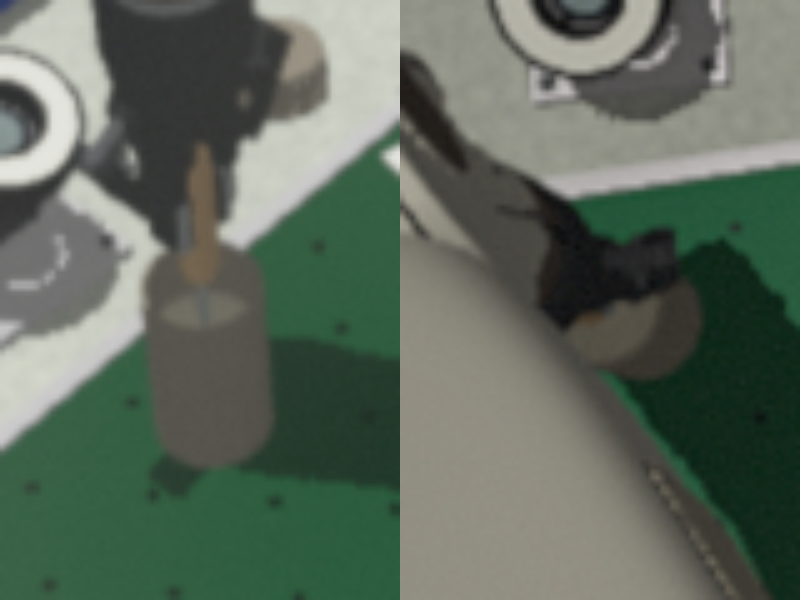

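```bash
python3 -m inch '[[0,0,0.2,0,0,0,1],[0,0,0,0,0,0,1],[0,0,-0.8,0,0,0,1],[0,0,-0.8,0,0,0,1],[0,0,-0.8,0,0,0,1],[0,0,-0.8,0,0,0,1],[0,0,-0.4,0,0,0,1],[0,0,0,0,0,0,1]]'
python3 -m inch '[[0,0,0,0,0,0,1],[0,0,0.6,0,0,0,1],[0,0,0.8,0,0,0,1],[0,0,0.8,0,0,0,1],[0,0,0.8,0,0,0,1],[0,0,0.6,0,0,0,1],[0,0,0,0,0,0,1],[0,0,0,0,0,0,1]]'
```

```text
clock: 12.45
eef_pos: [0.4481, 0.2448, 0.2426]
tool_rot: [0.708, 0.707, 0.001, 0.0]
ft_force: [0.6, 1.4, -1.7]
grip_width: 0.0206
clock: 13.25
eef_pos: [0.4464, 0.2439, 0.15]
tool_rot: [0.708, 0.707, -0.001, -0.0]
ft_force: [-0.4, -0.3, 0.2]
grip_width: 0.0209
```

```bash
python3 -m inch '[[0,0,0,0,0,0,1],[0,0,-0.8,0,0,0,1],[0,0,-0.8,0,0,0,1],[0,0,-0.8,0,0,0,1],[0,0,-0.8,0,0,0,1],[0,0,-0.4,0,0,0,1],[0,0,0,0,0,0,1],[0,0,0,0,0,0,1]]'
python3 - <<'E'
from fit import *
out=[]
for n in("side","top"):
    p,d=bot.camera(n)
    u,v=proj(n,[.447,.243,.12]).astype(int);c=p[max(0,v-60):v+60,max(0,u-40):u+40];out.append(cv2.resize(c,(400,600)))
cv2.imwrite('pics/c6.png',np.hstack(out))
E
python3 -m inch '[[0,0,-0.8,0,0,0,1],[0,0,-0.8,0,0,0,1],[0,0,-0.4,0,0,0,1],[0,0,0,0,0,0,1],[-0.4,0.15,0,0,0,0,1],[-0.8,0.3,0,0,0,0,1],[-0.8,0.3,0,0,0,0,1],[-0.8,0.3,0,0,0,0,1]]'
```

```text
clock: 14.05
eef_pos: [0.447, 0.2442, 0.2407]
tool_rot: [0.708, 0.707, -0.0, -0.0]
ft_force: [-0.9, -0.5, -1.3]
grip_width: 0.0205
clock: 14.95
eef_pos: [0.4731, 0.1728, 0.2897]
tool_rot: [0.708, 0.707, -0.001, -0.0]
ft_force: [0.7, -0.3, -2.0]
grip_width: 0.0204
```

View pics/c6.png

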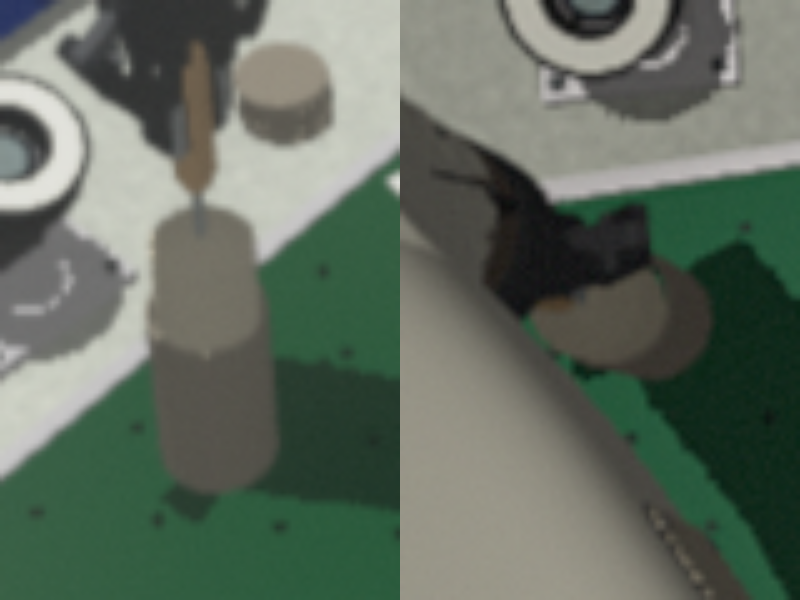

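```bash
python3 -m inch '[[-0.8,0.28,0,0,0,0,1],[-0.8,0.28,0,0,0,0,1],[-0.8,0.28,0,0,0,0,1],[-0.8,0.28,0,0,0,0,1],[-0.8,0.28,0,0,0,0,1],[-0.8,0.28,0,0,0,0,1],[-0.8,0.28,0,0,0,0,1],[-0.8,0.28,0,0,0,0,1]]'
python3 -m inch '[[-0.8,0.28,0,0,0,0,1],[-0.8,0.28,0,0,0,0,1],[-0.8,0.28,0,0,0,0,1],[-0.8,0.28,0,0,0,0,1],[-0.8,0.28,0,0,0,0,1],[-0.8,0.28,0,0,0,0,1],[-0.8,0.28,0,0,0,0,1],[-0.8,0.28,0,0,0,0,1]]'
python3 -m inch '[[-0.8,0.28,0,0,0,0,1],[-0.8,0.28,0,0,0,0,1],[-0.8,0.28,0,0,0,0,1],[-0.6,0.2,0,0,0,0,1],[0,0,0,0,0,0,1],[0,0,0,0,0,0,1],[0,0,0,0,0,0,1],[0,0,0,0,0,0,1]]'
```

```text
clock: 15.75
eef_pos: [0.5286, 0.0126, 0.2897]
tool_rot: [0.708, 0.706, -0.001, -0.001]
ft_force: [1.4, 0.7, -1.0]
grip_width: 0.0206
clock: 16.55
eef_pos: [0.5842, -0.1474, 0.2895]
tool_rot: [0.708, 0.706, -0.001, -0.001]
ft_force: [0.1, -0.1, -0.8]
grip_width: 0.0205
clock: 17.35
eef_pos: [0.6105, -0.2201, 0.2914]
tool_rot: [0.707, 0.707, -0.0, -0.0]
ft_force: [0.3, 0.2, -0.6]
grip_width: 0.0205
```

```bash
python3 -m inch '[[-0.25,-0.05,0,0,0,0,1],[0,0,0,0,0,0,1],[0,0,0.7,0,0,0,1],[0,0,0.7,0,0,0,1],[0,0,0,0,0,0,1],[0,0,0,0,0,0,1],[0,0,0,0,0,0,1],[0,0,0,0,0,0,1]]'
python3 - <<'E'
from fit import *
out=[]
for n in("side","top"):
    p,d=bot.camera(n);np.save(n+'7.npy',d)
    u,v=proj(n,[.609,-.226,.12]).astype(int);c=p[max(0,v-60):v+60,max(0,u-40):u+40];out.append(cv2.resize(c,(400,600)))
cv2.imwrite('pics/c7.png',np.hstack(out))
brush('7',.609,-.226,.115)
E
```

```text
clock: 18.15
eef_pos: [0.61, -0.2273, 0.2576]
tool_rot: [0.708, 0.707, 0.0, 0.001]
ft_force: [-0.3, -0.3, -0.2]
grip_width: 0.0204
side 277 [ 0.6101 -0.2307 -0.0028  0.0157] [ 0.61   -0.2302] 0.0022 zmin 0.1216
top 131 [ 0.6104 -0.2277 -0.02   -0.0191] [ 0.6097 -0.2284] 0.0009 zmin 0.1192
```

View pics/c7.png

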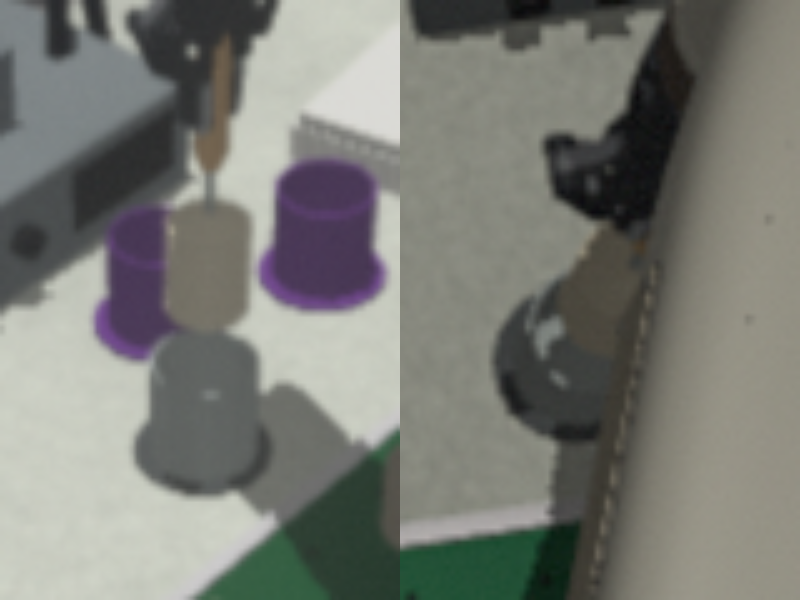

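```bash
python3 -m inch '[[0.08,-0.04,0.4,0,0,0,1],[0,0,0.7,0,0,0,1],[0,0,0.7,0,0,0,1],[0,0,0.7,0,0,0,1],[0,0,0.7,0,0,0,1],[0,0,0.6,0,0,0,1],[0,0,0.55,0,0,0,1],[0,0,0,0,0,0,1]]'
python3 -m inch '[[0,0,0,0,0,0,1],[0,0,0,0,0,0,1],[0,0,0,0,0,0,0],[0,0,0,0,0,0,-1],[0,0,0,0,0,0,-1],[0,0,0,0,0,0,-1],[0,0,0,0,0,0,-1],[0,0,0,0,0,0,-1]]'
python3 - <<'E'
from h import *
p,d=bot.camera("side");cv2.imwrite('pics/s8.png',cv2.resize(p[130:250,280:420],(700,600)))
E
```

```text
clock: 19.05
eef_pos: [0.6082, -0.2249, 0.1467]
tool_rot: [0.708, 0.707, -0.0, -0.001]
ft_force: [-0.8, 1.4, -1.0]
grip_width: 0.0205
clock: 19.85
eef_pos: [0.6085, -0.2251, 0.1476]
tool_rot: [0.708, 0.707, 0.0, -0.0]
ft_force: [0.9, -0.0, -0.1]
grip_width: 0.0855
```

View pics/s8.png

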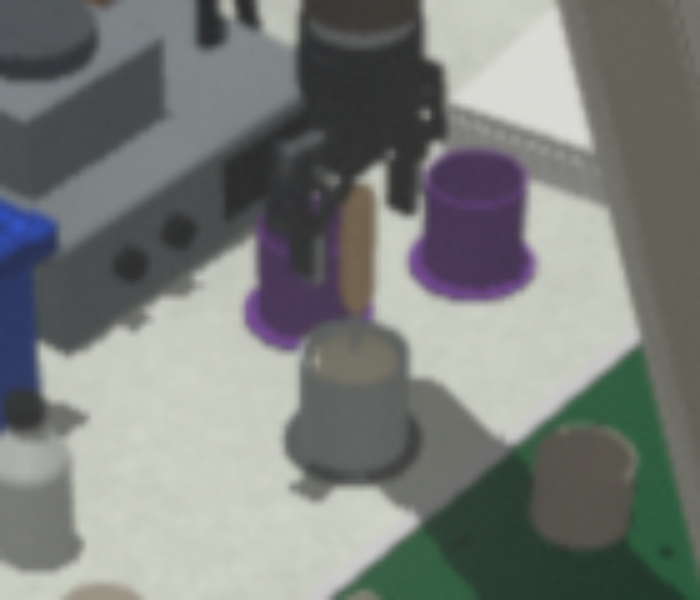

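The brush stands in the pot, released, handle at (358,245) clear of the fingers. I rise and go to the tube.

```bash
python3 -m inch '[[0,0,-0.5,0,0,0,-1],[0,0,-1,0,0,0,-1],[0,0,-1,0,0,0,-1],[0,0,-1,0,0,0,-1],[0,0,-1,0,0,0,-1],[0,0,-0.5,0,0,0,-1],[0.5,-0.2,0,0,0,0,-1],[0.9,-0.31,0,0,0,0,-1]]'
python3 -m inch '[[0.9,-0.31,0,0,0,0,-1],[0.9,-0.31,0,0,0,0,-1],[0.9,-0.31,0,0,0,0,-1],[0.9,-0.31,0,0,0,0,-1],[0.9,-0.31,0,0,0,0,-1],[0.9,-0.31,0,0,0,0,-1],[0.9,-0.31,0,0,0,0,-1],[0.9,-0.31,0,0,0,0,-1]]'
python3 -m inch '[[0.9,-0.31,0,0,0,0,-1],[0.9,-0.31,0,0,0,0,-1],[0.9,-0.31,0,0,0,0,-1],[0.9,-0.31,0,0,0,0,-1],[0.9,-0.31,0,0,0,0,-1],[0.9,-0.31,0,0,0,0,-1],[0.9,-0.31,0,0,0,0,-1],[0.9,-0.31,0,0,0,0,-1]]'
python3 -m inch '[[0.9,-0.31,0,0,0,0,-1],[0.9,-0.31,0,0,0,0,-1],[0.4,-0.3,0,0,0,0,-1],[0,0,0,0,0,0,-1],[0,0,0,0,0,0,-1],[0,0,0,0,0,0,-1],[0,0,0,0,0,0,-1],[0,0,0,0,0,0,-1]]'
python3 - <<'E'
from fit import *
out=[]
for n in("side","top"):
    p,d=bot.camera(n);np.save(n+'9.npy',d);P=cloud(n,d);cv2.imwrite(f'pics/{n}9.png',p)
    m=(d>0)&(np.hypot(P[...,0]-.448,P[...,1]-.243)<.05)&(P[...,2]>.02)&(P[...,2]<.125);q=P[m]
    s=least_squares(lambda s:np.minimum(*[abs(np.hypot(q[:,0]-s[0],q[:,1]-s[1])-r) for r in(.032,.029)]),[.448,.243],loss='soft_l1',f_scale=.002);print(n,len(q),s.x.round(4),abs(s.fun).mean())
    m=(d>0)&(np.hypot(P[...,0]-.609,P[...,1]+.226)<.035)&(P[...,2]>.12);print('handle',P[m].mean(0).round(4),P[m].max(0).round(3))
E
```

```text
clock: 20.7
eef_pos: [0.5963, -0.1911, 0.274]
tool_rot: [0.708, 0.706, 0.001, 0.001]
ft_force: [1.0, -0.4, 0.4]
grip_width: 0.0857
clock: 21.5
eef_pos: [0.5339, -0.0091, 0.2738]
tool_rot: [0.708, 0.707, 0.001, 0.001]
ft_force: [-0.7, -0.4, 0.3]
grip_width: 0.0857
clock: 22.3
eef_pos: [0.4721, 0.1711, 0.2738]
tool_rot: [0.708, 0.707, 0.001, 0.0]
ft_force: [-0.1, 0.5, 0.6]
grip_width: 0.0854
clock: 23.1
eef_pos: [0.4498, 0.2244, 0.2726]
tool_rot: [0.708, 0.706, -0.0, 0.0]
ft_force: [-0.7, 1.0, -0.6]
grip_width: 0.0854
side 949 [0.447  0.2431] 0.0008799831080265094
handle [ 0.6036 -0.2209  0.1682] [ 0.619 -0.212  0.209]
top 280 [0.4487 0.2436] 0.0004510886468833569
handle [ 0.6033 -0.2212  0.1776] [ 0.617 -0.214  0.207]
```

```bash
ls pics
```

```text
c1.png
c2.png
c3.png
c4.png
c5.png
c6.png
c7.png
s1.png
s8.png
side0.png
side2.png
side3.png
side9.png
top0.png
top2.png
top3.png
top9.png
```

View pics/side9.png

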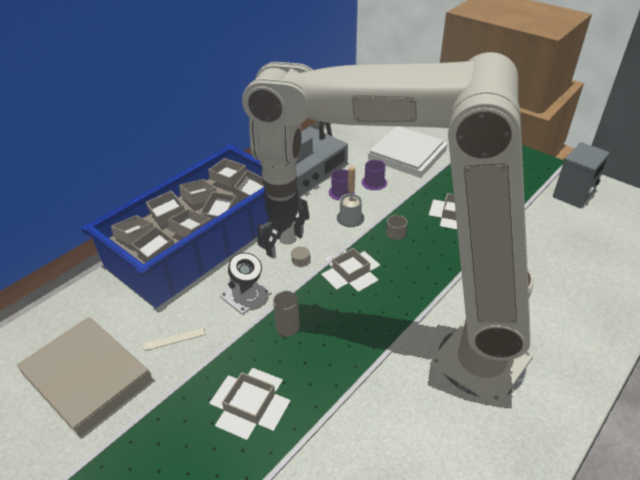

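```bash
python3 -m inch '[[0.5,-0.07,0,0,0,0,-1],[0.26,0,0,0,0,0,-1],[0,0,0.7,0,0,0,-1],[0,0,1,0,0,0,-1],[0,0,1,0,0,0,-1],[0,0,1,0,0,0,-1],[0,0,0.8,0,0,0,-1],[0,0,0,0,0,0,-1]]'
python3 - <<'E'
from h import *
out=[]
for n in("side","top"):
    p,d=bot.camera(n)
    u,v=proj(n,[.447,.243,.15]).astype(int);c=p[max(0,v-60):v+60,max(0,u-40):u+40];out.append(cv2.resize(c,(400,600)))
cv2.imwrite('pics/c10.png',np.hstack(out))
E
```

```text
clock: 24.0
eef_pos: [0.4456, 0.2438, 0.157]
tool_rot: [0.707, 0.707, -0.003, -0.001]
ft_force: [0.7, 0.1, 0.5]
grip_width: 0.0855
```

View pics/c10.png

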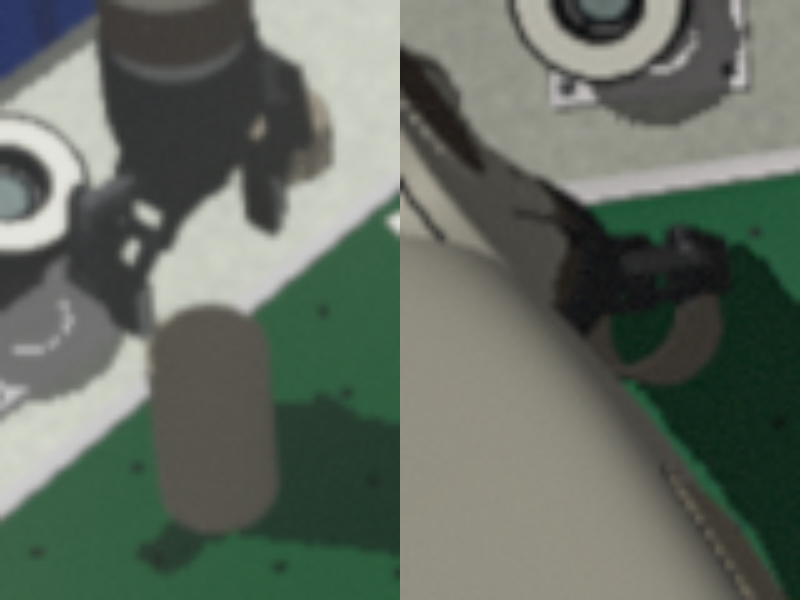

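```bash
python3 -m inch '[[0,0.06,0.6,0,0,0,-1],[0,0,0.7,0,0,0,-1],[0,0,0.7,0,0,0,-1],[0,0,0.7,0,0,0,-1],[0,0,0.7,0,0,0,-1],[0,0,0.6,0,0,0,-1],[0,0,0,0,0,0,-1],[0,0,0,0,0,0,-1]]'
```

```text
clock: 24.9
eef_pos: [0.4502, 0.2448, 0.0613]
tool_rot: [0.708, 0.707, 0.001, 0.0]
ft_force: [0.0, -0.5, 0.5]
grip_width: 0.0849
```

```bash
python3 -m inch '[[0,0,0,0,0,0,1],[0,0,0,0,0,0,1],[0,0,0,0,0,0,1],[0,0,0,0,0,0,1],[0,0,0,0,0,0,1],[0,0,0,0,0,0,1],[0,0,0,0,0,0,1],[0,0,0,0,0,0,1]]'
```

```text
clock: 25.7
eef_pos: [0.4507, 0.245, 0.0621]
tool_rot: [0.708, 0.707, 0.002, 0.0]
ft_force: [-0.2, -0.4, 5.4]
grip_width: 0.0627
```

```bash
python3 -m inch '[[0,0,-0.4,0,0,0,1],[0,0,-0.8,0,0,0,1],[0,0,-1,0,0,0,1],[0,0,-1,0,0,0,1],[0,0,-1,0,0,0,1],[0,0,-1,0,0,0,1],[0,0,-1,0,0,0,1],[0,0,-1,0,0,0,1]]'
python3 -m inch '[[0,0,-0.8,0,0,0,1],[0,0,-0.6,0,0,0,1],[0,0,0,0,0,0,1],[-0.1,0.5,0,0,0,0,1],[-0.1,1,0,0,0,0,1],[-0.1,1,0,0,0,0,1],[-0.1,1,0,0,0,0,1],[0,0.5,0,0,0,0,1]]'
python3 -m inch '[[0,0,0,-0.03,0,0,1],[0,0,0,-0.03,0,0,1],[0,0,0,-0.03,0,0,1],[0,0,0,-0.021,0,0,1],[0,0,0,0,0,0,1],[0,0,0,0,0,0,1],[0,0,0,0,0,0,1],[0,0,0,0,0,0,1]]'
python3 - <<'E'
from h import *
from scipy.spatial.transform import Rotation as R
o=bot.get_obs();print(R.from_quat(o['tool_rot']).as_matrix().round(4),o['joint_pos'].round(2))
for n in("side","top"):
    p,d=bot.camera(n);np.save(n+'11.npy',d);cv2.imwrite(f'pics/{n}11.png',p)
E
```

```text
clock: 26.5
eef_pos: [0.449, 0.244, 0.242]
tool_rot: [0.708, 0.707, 0.0, 0.0]
ft_force: [0.4, 0.8, -0.1]
grip_width: 0.063
clock: 27.3
eef_pos: [0.5512, 0.2328, 0.2727]
tool_rot: [0.708, 0.706, -0.001, -0.0]
ft_force: [0.4, 0.2, -0.0]
grip_width: 0.0628
clock: 28.1
eef_pos: [0.5503, 0.234, 0.275]
tool_rot: [0.697, 0.696, 0.122, 0.123]
ft_force: [0.6, 0.3, -0.5]
grip_width: 0.063
[[ 2.300e-03  9.400e-01  3.412e-01]
 [ 1.000e+00 -2.200e-03 -8.000e-04]
 [-0.000e+00  3.412e-01 -9.400e-01]] [ 0.48  0.18 -0.02  1.06 -0.16  0.46]
```

View pics/side11.png

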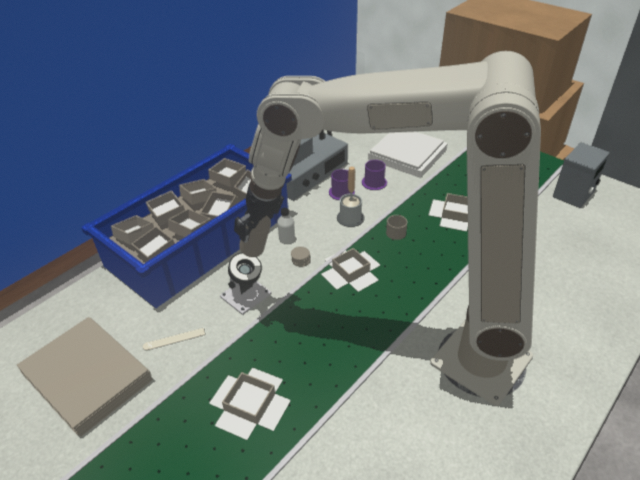

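View pics/top11.png

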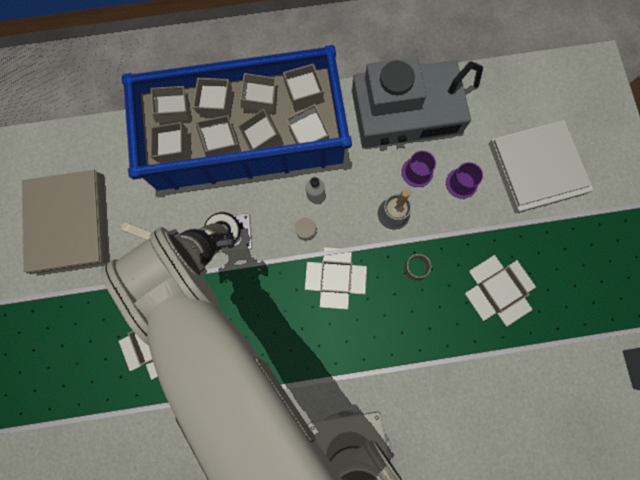

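```bash
cat > ft.py <<'E'
from fit import *
def go(tag):
    C=np.array([.6028,.2325,.1298]);nn=np.array([-.342,.006,.94]);nn/=np.linalg.norm(nn)
    ex=np.cross([0,1,0],nn);ex/=np.linalg.norm(ex);ey=np.cross(nn,ex)
    for n in("side","top"):
        d=np.load(n+tag+'.npy');P=cloud(n,d);im=cv2.imread(f'pics/{n}{tag}.png').astype(int)
        D=P-C;h=D@nn;a=D@ex;b=D@ey
        m=(d>0)&(np.hypot(a,b)<.05)&(h>.08)&(h<.22)&(im.max(-1)>60)
        q=np.c_[a,b,h][m]
        print(n,len(q),'h pct',np.percentile(q[:,2],[0,1,3,10,50,99]).round(4))
        q=q[q[:,2]<.165] 
        r=lambda s:np.hypot(q[:,0]-s[0]-s[2]*(q[:,2]-.1),q[:,1]-s[1]-s[3]*(q[:,2]-.1))-.032
        s=least_squares(r,[0,0,0,0],loss='soft_l1',f_scale=.002);s2=least_squares(lambda s:r([*s,0,0]),[0,0],loss='soft_l1',f_scale=.002)
        print('  ',len(q),s.x.round(4),s2.x.round(4),abs(s.fun).mean().round(4))
E
python3 - <<'E'
from ft import *
go('11')
p=cv2.imread('pics/side11.png');cv2.imwrite('pics/c11.png',cv2.resize(p[190:310,200:320],(600,600),interpolation=cv2.INTER_CUBIC))
E
```

```text
Traceback (most recent call last):
  File "ft.py", line 9, in go
    q=np.c_[a,b,h][m]
      ~~~~~~~~~~~~^^^
IndexError: boolean index did not match indexed array along axis 1; size of axis is 1920 but size of corresponding boolean axis is 640
```

```bash
sed -i 's/np.c_\[a,b,h\]\[m\]/np.stack([a,b,h],-1)[m]/' ft.py
python3 - <<'E'
from ft import *
p=cv2.imread('pics/side11.png');cv2.imwrite('pics/c11.png',cv2.resize(p[190:310,200:320],(600,600),interpolation=cv2.INTER_CUBIC))
go('11')
E
```

```text
side 764 h pct [0.0948 0.1013 0.1041 0.1141 0.1609 0.2121]
   417 [-0.0023 -0.0034  0.014   0.0638] [-0.0019 -0.0014] 0.0013
top 184 h pct [0.1    0.1022 0.1061 0.1151 0.1608 0.2145]
   94 [-0.0024 -0.0007  0.0025  0.0137] [-0.0024 -0.0003] 0.0003
```

View pics/c11.png

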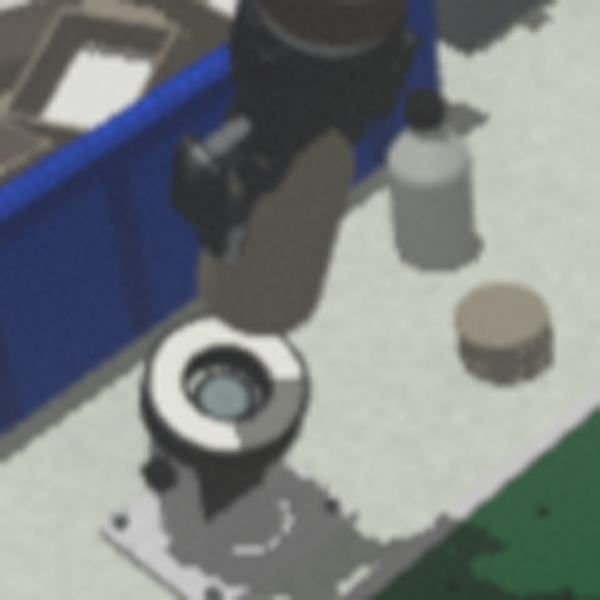

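```bash
python3 -m inch '[[0,0.08,0,0,0,0,1],[0,0,0,0,0,0,1],[0,0,0,0,0,0,1],[0,0,0,0,0,0,1],[0,0,0,0,0,0,1],[0,0,0,0,0,0,1],[0,0,0,0,0,0,1],[0,0,0,0,0,0,1]]'
python3 - <<'E'
from ft import *
for n in("side","top"):
    p,d=bot.camera(n);np.save(n+'12.npy',d);cv2.imwrite(f'pics/{n}12.png',p)
go('12')
o=bot.get_obs();print(o['clock'],o['eef_pos'],o['joint_vel'].round(4),o['grip_width'])
print(bot.job_done())
E
```

```text
clock: 29.0
eef_pos: [0.5511, 0.234, 0.2758]
tool_rot: [0.697, 0.696, 0.123, 0.123]
ft_force: [1.0, 0.1, -0.9]
grip_width: 0.063
side 771 h pct [0.0971 0.1002 0.1029 0.1134 0.162  0.2128]
   412 [-0.0013 -0.0035  0.0128  0.0676] [-0.001  -0.0014] 0.0013
top 181 h pct [0.0991 0.1029 0.104  0.1142 0.1635 0.2115]
   93 [-0.0014 -0.0009  0.0043  0.0185] [-0.0013 -0.0004] 0.0003
29.1 [0.55109038 0.23397635 0.27574926] [ 0.0004  0.002  -0.0012 -0.0001  0.001   0.0001] 0.06249094787721487
the job is handed in; nothing more can be done
None
```

I brushed the tube down to the belt and back up twice and stood the brush back in its steel pot, released. I then picked up the tube and handed the job in at 29.1 s, holding it still in front of the inspection camera. The interface gave no verdict.

**Tube position:** in the last check the lower end was about 100 mm from the ring light. It was 1–4 mm off the lens axis.

**Tube angle:** the two cameras disagreed. The top view put the tube about 0.02 rad off the lens axis and the side view about 0.07 rad. Both are inside the 0.14 rad limit.

**Brush and bystanders:** the brush stood upright in the pot with its handle free. I saw no bystander or camera movement in the pictures, though I did not measure them again at the end.

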